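Load the print frame and snap the exposure lamp over it

ROBOT

A 6-joint arm with a two-finger parallel gripper is mounted at the origin on the work surface. World frame = base frame: x ahead of the robot, y to its left, z up, the work surface at z = 0. Lengths are in m, angles in rad, forces in N, time in s.
With the tool pointing down it reaches from about 0.35 to 0.775 m from the base axis. Payload 5.5 kg.
Tool frame: the origin (TCP) lies between the finger pads; the fingertips stand 11 mm ahead of it and the grasp point (between the pads) lies 8 mm behind it (tips_ahead is the distance from the TCP to the fingertips, in m); z points along the fingers, y is the line along which they close (so a half turn about z gives the same grasp; the last joint's range is limited). The gripper opens to 85 mm and grips with 20 to 120 N. Pads are 22 mm wide; open, the fingers measure 114 mm over their backs; the gripper's body (76 mm by 85 mm) begins 54 mm behind the grasp point. The pads swing forward as they close: fully open they stand 13 mm farther back than shut.
Start: joints at [-1.486, 0.313, 0.046, 1.304, 0, 1.431], TCP at [0.128, -0.561, 0.242] pointing down, gripper open.
Joint ranges: [-2.76, 2.76], [-0.86, 1.69], [-1.03, 1.26], [-2.2, 2.34], [-1.47, 1.5], [-3.14, 3.14]. Speed limits (rad/s): [2.57, 2.57, 3.14, 3.14, 3.14, 3.14].

INTERFACE

Orientations are given as a unit quaternion [w, x, y, z].
In Python, from workcell import * gives the robot as it stands. The module is installed in compiled form; this text tells all that it offers.
- The arm moves only by the tool jog_arm, never from a script. Its argument "moves" is a list of rows, each an object with "fingers": the closure, from 0 (fully open) to 1 (shut); "slide": the shift along the tool's x, y, z in mm, a list of three; "angular": the turn, a rotation vector about the tool's x, y, z in degrees, a list of three. A call has 1 to 10 rows; each row is the pose to reach, as a shift and turn from the pose commanded when the call began, along the tool's axes at that moment; what a row does not reach only later rows make up. A row lasts 1/12 s, in which the tool goes at most 41.7 mm and 7.16 degrees, less where a joint would pass 70% of its speed; a pose out of reach is approached as far as the arm can. A call with a gripper value outside its range is refused whole. The fingers move at their own pace and stop on an object; "squeeze" is the grip in N (left out, the last holds). Time passes only in rows, so rows that repeat a pose let the fingers close. It gives the time, the measured TCP pose, the force, the opening and the grip force at its end, in the units of the state.
- get_state(): the state, without advancing time (a new reading comes with each control period).
- read_camera(name): name is "scene" or "top" or "wrist"; returns a dict with "color" (400x640x3 uint8, red, green, blue), "fovy" (degrees; the focal length in pixels is half the picture's height over the tangent of half this angle, whatever the lens; pixels are square), "cx", "cy" (the principal point, pixels), "world_from_camera" (4x4, takes a point from camera to world coordinates); the wrist camera has in their place "tool_from_camera" (4x4, takes a point from camera to tool coordinates, whose origin is the TCP and whose axes are the flange's). Camera axes: x right, y down, z forward; pixel columns grow to the right and rows downward; lengths in m; the calibration is good to about 2 mm. A picture is of the moment at which its call begins: read the wrist's pose just before it. There is no depth.
- hand_in(): hands the job in; it is judged then, once.
Trained networks look in a picture, given as the dict that the camera call returned (one of the last four; its "shot" number tells which), for a name from the list of things; names that differ only in an ending like _2 or _b are one class to them, and where a whole thing is asked for, a point or a joint stands for the part that bears it (a point fixed in the world has none). Each returns a list of dicts, best first, with "p" (0 to 1); they miss things now and then, are a little off and sometimes report something else, mostly with a low value. They report only what shows in the picture. A call takes as long as a camera call.
- look_for(target, picture): "point" ([column, row] in pixels, amid what is visible of it).
- tip_of(target, picture): "point" ([column, row] in pixels: a listed point, or the origin of a listed thing).
The state is a dict: "clock": time; "joint_pos": joint angles; "qvel": joint speeds; "tau": joint torques, N m; "tcp_pos": TCP position; "orientation": TCP orientation; "wrist_force": force on the tool from outside, world axes, zero at the start; "ft_torque": the same for the moment, N m; "finger_gap": finger opening in m; "grip_force": force on a finger pad.
Only numpy, scipy, OpenCV 4.12 (cv2) and the standard library are available. Lean on these libraries where they do the work, as an engineer would, in place of code of your own. Each camera call takes 0.05 s, during which the arm holds its last target. There are 200 camera calls.

TASK

First slide the wooden print frame along the bed until its front edge is fully home against the end stop, and press it there with about 15 N for half a second. Then, with closed fingers, push the lamp by the bar behind the top of its post past its over-centre point until it snaps to the forward stop, and press it against that stop with about 15 N for half a second to check that it is locked. Push gently, never with more than 20 N on the lamp or the frame, do not knock the things standing around, and finish clear of everything.

Things in the scene. Friction and masses are not known exactly. Their poses are not given: they have to be found in the camera images.
- station: Dark steel bed plate 200 x 390 x 6 mm screwed to the bench, with two aluminium side rails (tops 18 mm above the table, 164 mm apart, 240 mm long). Origin on the table under the lamp's hinge; z up, x across the bed (along the hinge axis), y along the bed from its open end past the end stop to the lamp. The plate's open end is 300 mm before the origin.
- stop (a point): Middle of the face of the end stop (a low aluminium bar across the bed, 180 mm wide, top 24 mm above the table) that the frame meets; 17 mm above the table. Axes as for the station. The stop is rigid.
- frame: Loose pale wooden contact-printing frame with a glass window, 160 wide (x) x 200 long (y) x 22 mm thick, 0.35 to 0.65 kg; origin under its centre, y towards the stop. It lies flat on the bed plate (6 mm above the table) between the rails with 2 mm of play each side and starts 40 to 90 mm short of the stop.
- frame_front (a point): Middle of the front edge of the print frame, half-way up (17 mm above the table). Home: this edge touches the stop face, so this point lies at stop.
- frame_back (a point): Middle of the back edge of the print frame, 200 mm behind its front edge, half-way up (17 mm above the table): an upright 22 mm high face to push on, with free room behind it; it may jut past the end of the bed plate.
- hinge (a point): Centre of the lamp post's hinge, 35 mm above the table and 35 mm beyond the stop face; fixed. Axes as for the station.
- post_top (a point): Point on the lamp post's mid-line 220 mm from the hinge, level with the push bar behind it; the post (55 wide, 12 thick) ends 11 mm above. z points up the post, y out of its back, away from the frame. Parked it is 96 mm behind the hinge (station y) and 233 mm above the table; at the forward stop 33 mm before the hinge and 253 mm up; at most 255 mm between.
- bar_mount (a point): Point on the back face of the post, 6 mm behind post_top (same axes), where the push bar is mounted: a black rubber rod parallel to the hinge, 16 mm thick, 116 mm long, on two pins, its back free to push on. The pins are clamped at a different setting each time: the bar's mid-line stands 10 to 24 mm behind this point along its y. That setting is not measured: feel or see it.
- head (a point): Centre of the lamp head, a flat black panel 130 x 150 x 20 mm that sticks out of the front of the post, towards the frame; at the post it is 50 to 70 mm below post_top. Axes as for post_top.
- lamp (a joint): Post angle (rad): 0 parked, leaning 0.45 back from the frame; 0.6 at the rigid forward stop, leaning 0.15 over the frame. A spring holds it at either stop: leaving 0 takes about 5.5 to 8 N at the bar, falling to nothing at the over-centre point (0.33 to 0.42, varying with lamp mass); past it the post snaps forward by itself. The stops themselves are rigid, so the push force climbs steeply once they are met.
- jar: Bystander: closed glass jar, 66 mm across, 75 mm high; origin under its centre.
- tumbler: Bystander: green steel tumbler, 82 mm across, 158 mm high; origin under its centre.
- brush: Bystander: flat brush lying on the bench, along its x.
- adapter: Bystander: black power adapter, 85 x 50 x 32 mm; origin under its centre.

How it is judged:
By the outcome, as a careful person would: the job done as asked, in the order asked, and still so for the second after the job is handed in, with the robot touching nothing.
It also fails if it takes over 70 s, if anything falls off the work surface, if the arm or the gripper's body presses on something with over 40 N, if the wrist force passes 120 N, or if a joint passes its speed limit or range.

## Working session

There is one attempt and no reset: what is moved stays moved. The work goes in short steps, Python scripts to look and compute and a tool call to move; the robot and the scene stay as the last step left them, time stands still between calls to the robot, and variables do not carry over. Pictures are saved under pics/ and viewed, at most 10 in all, crops included, and the job is handed in when it is done.

Besides the shell and the picture viewer there is one more tool, called after ">>>" by a JSON object that holds its "op" and its "data". jog_arm: Moves the arm, as the interface text tells. Its arguments: {"type":"object","properties":{"moves":{"type":"array","items":{"type":"object","properties":{"fingers":{"type":"number"},"slide":{"type":"array","items":{"type":"number"}},"angular":{"type":"array","items":{"type":"number"}}}}},"squeeze":{"type":"number"}},"required":["moves"]}

```bash
mkdir -p pics; cat > h.py <<'E'
from workcell import *
import numpy as np, cv2
from scipy.spatial.transform import Rotation as R
def ray(pic,px,T=None):
    T=np.array(pic["world_from_camera"]) if T is None else T
    f=200/np.tan(np.radians(pic["fovy"])/2)
    d=np.array([(px[0]-pic["cx"])/f,(px[1]-pic["cy"])/f,1])
    return T[:3,3],T[:3,:3]@d
def onz(pic,px,z,T=None):
    o,d=ray(pic,px,T); return o+d*(z-o[2])/d[2]
def proj(pic,p,T=None):
    T=np.array(pic["world_from_camera"]) if T is None else T
    f=200/np.tan(np.radians(pic["fovy"])/2)
    q=T[:3,:3].T@(np.array(p)-T[:3,3]); return np.array([pic["cx"]+f*q[0]/q[2],pic["cy"]+f*q[1]/q[2]])
def save(pic,n): cv2.imwrite("pics/"+n,cv2.cvtColor(pic["color"],cv2.COLOR_RGB2BGR))
def rot(s): q=s["orientation"]; return R.from_quat([q[1],q[2],q[3],q[0]]).as_matrix()
E
python3 - <<'E'
from h import *
np.set_printoptions(precision=4,suppress=True)
s=get_state();print(s["clock"],s["tcp_pos"],rot(s).tolist(),s["wrist_force"])
Z=dict(stop=.017,frame_front=.017,frame_back=.017,hinge=.035,post_top=.233,bar_mount=.233,jar=0,tumbler=0,brush=0,adapter=0,frame=.006,station=0)
for c in("top","scene"):
    p=read_camera(c);save(p,c+"0.png");print(c,np.array(p["world_from_camera"]),p["fovy"])
    for n,z in Z.items():
        for r in tip_of(n,p)[:2]: print(n,round(r["p"],2),np.round(r["point"],1),onz(p,r["point"],z))
E
```

```text
0.0 [ 0.1281 -0.5601  0.2414] [[0.9748339951592592, 0.2229319777971538, -0.0001231149340534772], [0.22293183751698692, -0.9748323939016105, 0.001788748544525355], [0.0002787528249244275, -0.0017711791284692859, -0.999998392609387]] [-0.9433 -0.125  -0.3053]
top [[-0.0052 -0.9872  0.1596  0.4277]
 [-1.      0.0056  0.0016  0.0443]
 [-0.0025 -0.1596 -0.9872  1.1976]
 [ 0.      0.      0.      1.    ]] 54.93495235157786
stop 0.92 [309.9 238.7] [0.4947 0.0828 0.017 ]
frame_front 0.95 [336.2 240.7] [0.4882 0.0025 0.017 ]
frame_front 0.36 [399.1 249.2] [ 0.4615 -0.1886  0.017 ]
frame_back 0.87 [399.5 247. ] [ 0.4681 -0.19    0.017 ]
post_top 0.66 [262.9 230.8] [0.5028 0.1936 0.233 ]
bar_mount 0.86 [258.9 229.3] [0.5066 0.2037 0.233 ]
jar 0.63 [330.2 179.4] [0.6832 0.0188 0.    ]
tumbler 0.56 [191.8 208.9] [0.591  0.4545 0.    ]
brush 0.9 [272.5 175.9] [0.6956 0.2024 0.    ]
adapter 0.86 [472.2 246.6] [ 0.4687 -0.4178  0.    ]
frame 0.68 [368.2 242. ] [ 0.4843 -0.0964  0.006 ]
scene [[-0.8224  0.4955 -0.2795  0.9014]
 [ 0.5687  0.7072 -0.42    0.5097]
 [-0.0105 -0.5044 -0.8634  1.1412]
 [ 0.      0.      0.      1.    ]] 48.85876240294477
stop 0.84 [354.4 225.7] [0.4947 0.0645 0.017 ]
frame_front 0.73 [345.7 212.7] [0.4897 0.0152 0.017 ]
frame_front 0.65 [366.7 235.8] [0.4855 0.1106 0.017 ]
frame_back 0.88 [312.3 158.5] [ 0.4595 -0.2049  0.017 ]
hinge 0.72 [364.4 235.2] [0.4963 0.1119 0.035 ]
post_top 0.56 [392.5 228.5] [0.5048 0.2066 0.233 ]
bar_mount 0.86 [392.8 231. ] [0.5084 0.2121 0.233 ]
jar 0.8 [295.4 250.6] [0.6739 0.0258 0.    ]
tumbler 0.84 [419.1 362.6] [0.5876 0.4585 0.    ]
brush 0.83 [329.8 307.5] [0.689  0.2171 0.    ]
adapter 0.78 [272.9 123.1] [ 0.4789 -0.4158  0.    ]
adapter 0.45 [341.5 208.6] [ 0.4854 -0.0109  0.    ]
frame 0.9 [327.  185.6] [ 0.476  -0.1001  0.006 ]
station 0.73 [367.5 238.9] [0.4834 0.1138 0.    ]
```

View pics/top0.png

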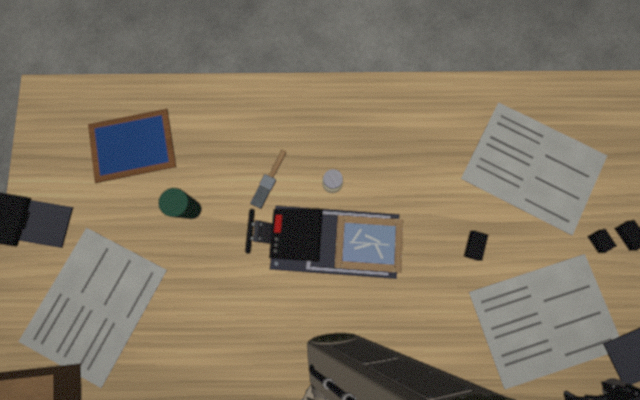

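View pics/scene0.png

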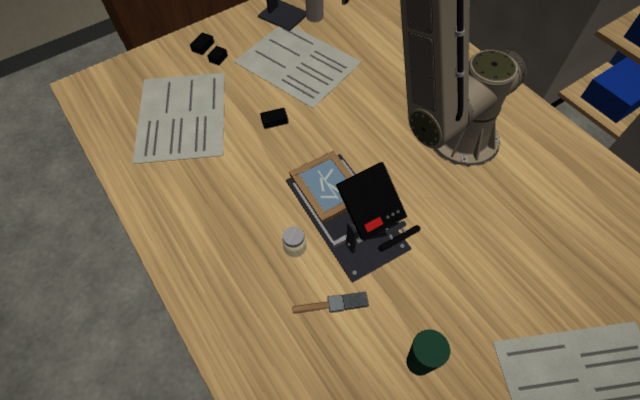

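The top view shows the frame at about (368,243) between the rails with open bed to its right, and the parked lamp's bar at (250,231). The jar (333,180) and brush (268,180) lie to the far side, with the tumbler at (178,203). The scene view agrees. Next I fit the station pose.

```bash
cat > fit.py <<'E'
from h import *
from scipy.optimize import least_squares
np.set_printoptions(precision=4,suppress=True)
obs=[];pics={}
for c in("top","scene"):
    p=read_camera(c);pics[c]=p
    for n in("stop","frame_front","frame_back","hinge","post_top","bar_mount","frame","station"):
        for r in tip_of(n,p)[:1]:
            if r["p"]>.5: obs.append((c,n,r["point"]))
def loc(g): return dict(stop=(0,-.035,.017),frame_front=(0,-.035-g,.017),frame_back=(0,-.235-g,.017),hinge=(0,0,.035),post_top=(0,.096,.233),bar_mount=(0,.1014,.2304),frame=(0,-.135-g,.006),station=(0,0,0))
def W(x,l):
    c,s=np.cos(x[2]),np.sin(x[2]);return np.array([x[0]+c*l[0]-s*l[1],x[1]+s*l[0]+c*l[1],l[2]])
def res(x): return np.concatenate([proj(pics[c],W(x,loc(x[3])[n]))-q for c,n,q in obs])
f=least_squares(res,[.495,.11,-.1,.065],loss="soft_l1",x_scale=[.01,.01,.1,.01]);x=f.x
print("station x,y,yaw,gap",x,np.degrees(x[2]))
for (c,n,q),r in zip(obs,res(x).reshape(-1,2)): print(c,n,r)
for n,l in loc(x[3]).items(): print(n,W(x,l))
out=[]
for c in pics:
    im=cv2.resize(cv2.cvtColor(pics[c]["color"],cv2.COLOR_RGB2BGR),None,fx=4,fy=4,interpolation=cv2.INTER_CUBIC)
    P=lambda l:tuple(int(v) for v in (proj(pics[c],W(x,l))+.5)*4)
    g=x[3]
    for z,b,col in((.006,(-.1,.1,-.3,.09),(0,255,0)),(.028,(-.08,.08,-.235-g,-.035-g),(0,0,255))):
        cv2.polylines(im,[np.array([P((b[0],b[2],z)),P((b[1],b[2],z)),P((b[1],b[3],z)),P((b[0],b[3],z))])],True,col,1)
    cv2.line(im,P((-.09,-.035,.024)),P((.09,-.035,.024)),(255,255,0),1)
    for d in(.016,.030): cv2.line(im,P((-.058,.096+d*.9,.233-d*.435)),P((.058,.096+d*.9,.233-d*.435)),(255,0,255),1)
    m=P((0,-.1,0));out.append(im[max(0,m[1]-290):m[1]+290,max(0,m[0]-390):m[0]+390])
    cv2.imwrite(f"pics/fit_{c}.png",out[-1])
E
python3 fit.py
```

```text
station x,y,yaw,gap [ 0.4951  0.1087 -0.0863  0.0701] -4.947078387141516
top stop [ 1.7517 -0.3477]
top frame_front [-0.3745  0.0171]
top frame_back [1.5175 0.4563]
top post_top [-2.0638  0.5983]
top bar_mount [-1.9294 -0.5951]
top frame [1.0084 0.3371]
scene stop [-1.6417 -1.7007]
scene frame_front [18.648  22.6815]
scene frame_back [-0.4309  2.2823]
scene hinge [-1.2584  2.5642]
scene post_top [-2.1484  0.6849]
scene bar_mount [ 2.1248 -0.9122]
scene frame [-0.0328 -0.8811]
scene station [ 0.7703 -1.6223]
stop [0.4921 0.0738 0.017 ]
frame_front [0.486 0.004 0.017]
frame_back [ 0.4688 -0.1953  0.017 ]
hinge [0.4951 0.1087 0.035 ]
post_top [0.5034 0.2043 0.233 ]
bar_mount [0.5039 0.2097 0.2304]
frame [ 0.4774 -0.0956  0.006 ]
station [0.4951 0.1087 0.    ]
```

View pics/fit_top.png

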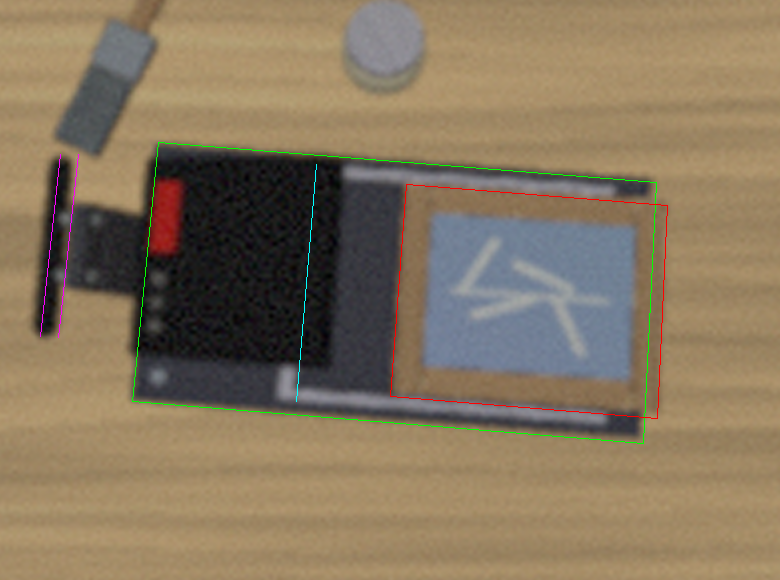

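View pics/fit_scene.png

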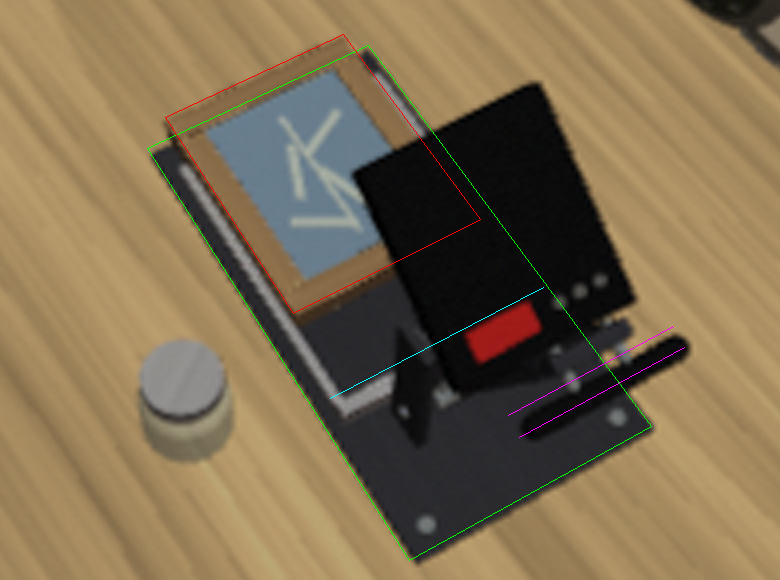

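```bash
cat > go.py <<'E'
import sys
from h import *
# usage: go.py x y z yawdeg -> slide (mm), turn about tool z (deg), assuming tool down
x,y,z,a=map(float,sys.argv[1:5]);s=get_state();r=rot(s)
D=np.radians(a);T=np.array([[np.cos(D),np.sin(D),0],[np.sin(D),-np.cos(D),0],[0,0,-1]])
print("slide",np.round(r.T@(np.array([x,y,z])-s["tcp_pos"])*1000,1),"angular",np.round(np.degrees(R.from_matrix(r.T@T).as_rotvec()),2),s["clock"],np.round(s["tcp_pos"],4),np.round(s["wrist_force"],2),s["finger_gap"])
E
python3 go.py .465 -.240 .15 85.05
```

```text
slide [ 399.8 -237.4   92.3] angular [  0.     0.   -72.17] 2.2 [ 0.1282 -0.5606  0.2423] [-0.73 -0.68 -0.33] 0.08557918334665551
```

>>> {"op": "jog_arm", "data": {"moves": [{"fingers":1,"slide":[400,-237,92],"angular":[0,0,-72.2]},{"fingers":1,"slide":[400,-237,92],"angular":[0,0,-72.2]},{"fingers":1,"slide":[400,-237,92],"angular":[0,0,-72.2]},{"fingers":1,"slide":[400,-237,92],"angular":[0,0,-72.2]},{"fingers":1,"slide":[400,-237,92],"angular":[0,0,-72.2]},{"fingers":1,"slide":[400,-237,92],"angular":[0,0,-72.2]},{"fingers":1,"slide":[400,-237,92],"angular":[0,0,-72.2]},{"fingers":1,"slide":[400,-237,92],"angular":[0,0,-72.2]},{"fingers":1,"slide":[400,-237,92],"angular":[0,0,-72.2]},{"fingers":1,"slide":[400,-237,92],"angular":[0,0,-72.2]}], "squeeze": 40}}

```text
clock: 3.03
tcp_pos: [0.4258, -0.2775, 0.1614]
orientation: [0.0, 0.738, 0.675, -0.0]
wrist_force: [0.5, -1.0, -0.0]
finger_gap: -0.0001
grip_force: 0.0
```

```bash
python3 go.py .465 -.240 .15 85.05
```

```text
slide [40.9 35.7 11.4] angular [ 0.04  0.04 -0.2 ] 3.0333 [ 0.4258 -0.2775  0.1614] [ 0.53 -0.97 -0.04] -8.127446861201133e-05
```

>>> {"op": "jog_arm", "data": {"moves": [{"fingers":1,"slide":[41,36,11]},{"fingers":1,"slide":[41,36,11]},{"fingers":1,"slide":[41,36,50]},{"fingers":1,"slide":[41,36,85]},{"fingers":1,"slide":[41,36,110]},{"fingers":1,"slide":[41,36,125]},{"fingers":1,"slide":[41,36,135]},{"fingers":1,"slide":[41,36,138]},{"fingers":1,"slide":[41,36,138]}]}}

```text
schema error: expected keys fingers, slide, angular
```

```bash
python3 go.py .4689 -.1953 .022 85.05; python3 - <<'E'
from h import *
p=read_camera("top");save(p,"t2.png")
s=get_state();c=proj(p,s["tcp_pos"]);m=np.int32(c)
im=cv2.cvtColor(p["color"],cv2.COLOR_RGB2BGR)[m[1]-60:m[1]+60,m[0]-110:m[0]+50]
cv2.imwrite("pics/t2.png",cv2.resize(im,None,fx=5,fy=5,interpolation=cv2.INTER_CUBIC));print(c)
E
```

```text
slide [ 85.9  35.5 139.3] angular [ 0.04  0.04 -0.2 ] 3.0333 [ 0.4258 -0.2775  0.1614] [ 0.53 -0.97 -0.04] -8.127446861201133e-05
[441.44226696 259.51154395]
```

>>> {"op": "jog_arm", "data": {"moves": [{"fingers":1,"slide":[41,36,11],"angular":[0,0,0]},{"fingers":1,"slide":[41,36,11],"angular":[0,0,0]},{"fingers":1,"slide":[41,36,50],"angular":[0,0,0]},{"fingers":1,"slide":[41,36,85],"angular":[0,0,0]},{"fingers":1,"slide":[41,36,110],"angular":[0,0,0]},{"fingers":1,"slide":[41,36,125],"angular":[0,0,0]},{"fingers":1,"slide":[41,36,135],"angular":[0,0,0]},{"fingers":1,"slide":[41,36,138],"angular":[0,0,0]},{"fingers":1,"slide":[41,36,138],"angular":[0,0,0]}]}}

```text
clock: 3.83
tcp_pos: [0.4641, -0.2418, 0.0232]
orientation: [-0.0, 0.74, 0.672, -0.0]
wrist_force: [-0.2, -0.4, 0.1]
finger_gap: -0.0001
grip_force: 0.0
```

```bash
python3 go.py .4689 -.1953 .022 85.05
```

```text
slide [46.8  0.3  1.2] angular [-0.04 -0.02 -0.58] 3.8333 [ 0.4641 -0.2418  0.0232] [-0.21 -0.42  0.09] -0.0001468272890389306
```

>>> {"op": "jog_arm", "data": {"moves": [{"fingers":1,"slide":[10,0,1],"angular":[0,0,-0.5]},{"fingers":1,"slide":[20,0,1],"angular":[0,0,-0.5]},{"fingers":1,"slide":[26,0,1],"angular":[0,0,-0.5]},{"fingers":1,"slide":[29,0,1],"angular":[0,0,-0.5]},{"fingers":1,"slide":[32,0,1],"angular":[0,0,-0.5]},{"fingers":1,"slide":[35,0,1],"angular":[0,0,-0.5]},{"fingers":1,"slide":[38,0,1],"angular":[0,0,-0.5]},{"fingers":1,"slide":[41,0,1],"angular":[0,0,-0.5]},{"fingers":1,"slide":[44,0,1],"angular":[0,0,-0.5]},{"fingers":1,"slide":[47,0,1],"angular":[0,0,-0.5]}]}}

```text
clock: 4.67
tcp_pos: [0.4693, -0.1955, 0.0228]
orientation: [0.001, 0.737, 0.675, -0.0]
wrist_force: [-0.5, -2.7, 1.9]
finger_gap: 0.0003
grip_force: 1.7
```

>>> {"op": "jog_arm", "data": {"moves": [{"fingers":1,"slide":[4,0,0],"angular":[0,0,0]},{"fingers":1,"slide":[8,0,0],"angular":[0,0,0]},{"fingers":1,"slide":[12,0,0],"angular":[0,0,0]},{"fingers":1,"slide":[16,0,0],"angular":[0,0,0]},{"fingers":1,"slide":[20,0,0],"angular":[0,0,0]},{"fingers":1,"slide":[24,0,0],"angular":[0,0,0]},{"fingers":1,"slide":[28,0,0],"angular":[0,0,0]},{"fingers":1,"slide":[32,0,0],"angular":[0,0,0]},{"fingers":1,"slide":[36,0,0],"angular":[0,0,0]},{"fingers":1,"slide":[40,0,0],"angular":[0,0,0]}]}}

```text
clock: 5.5
tcp_pos: [0.4723, -0.1547, 0.0224]
orientation: [0.0, 0.737, 0.676, -0.0]
wrist_force: [-0.7, -3.2, 2.6]
finger_gap: 0.0
grip_force: 1.8
```

```bash
python3 go.py .4738 -.1364 .022 85.05; python3 - <<'E'
from h import *
p=read_camera("top")
s=get_state();m=[355,243]
im=cv2.cvtColor(p["color"],cv2.COLOR_RGB2BGR)[m[1]-60:m[1]+60,m[0]-75:m[0]+75]
cv2.imwrite("pics/t3.png",cv2.resize(im,None,fx=5,fy=5,interpolation=cv2.INTER_CUBIC))
for n in("frame_front","frame_back","stop"):
    for r in tip_of(n,p)[:1]: print(n,r["p"],onz(p,r["point"],.017))
E
```

```text
slide [18.4 -0.1  0.4] angular [-0.    0.01 -0.05] 5.5 [ 0.4723 -0.1547  0.0224] [-0.7  -3.19  2.57] 1.42377495252799e-05
frame_front 0.67 [0.49551158 0.05715298 0.017     ]
frame_back 0.9 [ 0.47709024 -0.14859798  0.017     ]
```

View pics/t3.png

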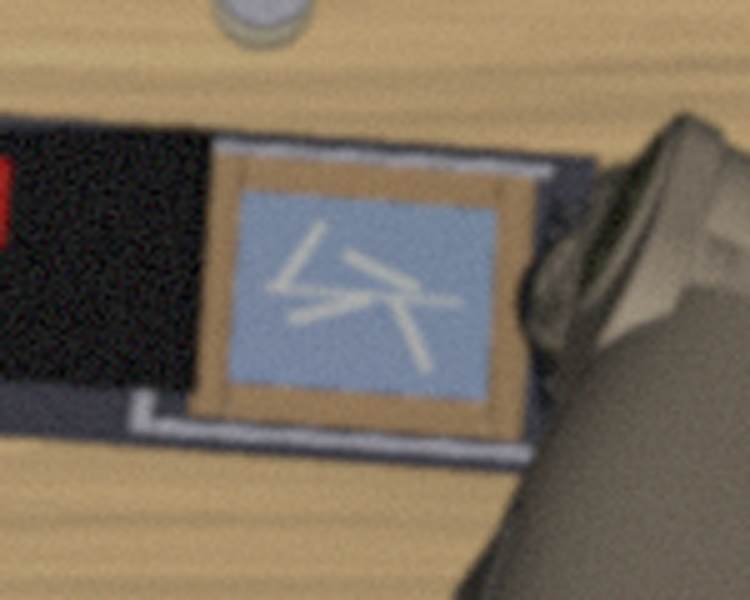

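The frame is being pushed squarely, with its front edge about 18 mm short of the stop (x≈200 against about 150 in the crop). I continue more finely from here.

>>> {"op": "jog_arm", "data": {"moves": [{"fingers":1,"slide":[4,0,0],"angular":[0,0,0]},{"fingers":1,"slide":[7,0,0],"angular":[0,0,0]},{"fingers":1,"slide":[10,0,0],"angular":[0,0,0]},{"fingers":1,"slide":[12,0,0],"angular":[0,0,0]},{"fingers":1,"slide":[13,0,0],"angular":[0,0,0]},{"fingers":1,"slide":[13.5,0,0],"angular":[0,0,0]},{"fingers":1,"slide":[14,0,0],"angular":[0,0,0]}]}}

```text
clock: 6.28
tcp_pos: [0.4735, -0.1411, 0.0224]
orientation: [0.0, 0.737, 0.676, -0.0]
wrist_force: [0.0, -1.2, -1.2]
finger_gap: -0.0003
grip_force: 0.8
```

>>> {"op": "jog_arm", "data": {"moves": [{"fingers":1,"slide":[0.5,0,0],"angular":[0,0,0]},{"fingers":1,"slide":[1,0,0],"angular":[0,0,0]},{"fingers":1,"slide":[1.5,0,0],"angular":[0,0,0]},{"fingers":1,"slide":[2,0,0],"angular":[0,0,0]}]}}

```text
clock: 6.62
tcp_pos: [0.4737, -0.1392, 0.0224]
orientation: [0.0, 0.737, 0.676, -0.0]
wrist_force: [-0.6, -1.2, -0.2]
finger_gap: -0.0001
grip_force: 0.8
```

>>> {"op": "jog_arm", "data": {"moves": [{"fingers":1,"slide":[0.5,0,0],"angular":[0,0,0]},{"fingers":1,"slide":[1,0,0],"angular":[0,0,0]},{"fingers":1,"slide":[1.5,0,0],"angular":[0,0,0]}]}}

```text
clock: 6.87
tcp_pos: [0.4739, -0.1377, 0.0224]
orientation: [0.0, 0.737, 0.676, -0.0]
wrist_force: [-1.2, -2.2, -0.8]
finger_gap: -0.0002
grip_force: 0.8
```

>>> {"op": "jog_arm", "data": {"moves": [{"fingers":1,"slide":[0.5,0,0],"angular":[0,0,0]},{"fingers":1,"slide":[1,0,0],"angular":[0,0,0]},{"fingers":1,"slide":[1.5,0,0],"angular":[0,0,0]}]}}

```text
clock: 7.12
tcp_pos: [0.4739, -0.1361, 0.0224]
orientation: [0.0, 0.737, 0.676, -0.0]
wrist_force: [0.6, -2.0, -1.4]
finger_gap: 0.0004
grip_force: 0.9
```

>>> {"op": "jog_arm", "data": {"moves": [{"fingers":1,"slide":[0.5,0,0],"angular":[0,0,0]},{"fingers":1,"slide":[1,0,0],"angular":[0,0,0]},{"fingers":1,"slide":[1.5,0,0],"angular":[0,0,0]}]}}

```text
clock: 7.37
tcp_pos: [0.4741, -0.1346, 0.0224]
orientation: [0.0, 0.737, 0.676, -0.0]
wrist_force: [-0.3, -2.9, -0.7]
finger_gap: -0.0001
grip_force: 0.9
```

>>> {"op": "jog_arm", "data": {"moves": [{"fingers":1,"slide":[0.5,0,0],"angular":[0,0,0]},{"fingers":1,"slide":[1,0,0],"angular":[0,0,0]},{"fingers":1,"slide":[1.5,0,0],"angular":[0,0,0]}]}}

```text
clock: 7.62
tcp_pos: [0.4742, -0.1332, 0.0224]
orientation: [0.0, 0.737, 0.676, -0.0]
wrist_force: [-0.7, -1.2, -0.4]
finger_gap: -0.0004
grip_force: 0.9
```

>>> {"op": "jog_arm", "data": {"moves": [{"fingers":1,"slide":[0.5,0,0],"angular":[0,0,0]},{"fingers":1,"slide":[1,0,0],"angular":[0,0,0]},{"fingers":1,"slide":[1.5,0,0],"angular":[0,0,0]},{"fingers":1,"slide":[2,0,0],"angular":[0,0,0]}]}}

```text
clock: 7.95
tcp_pos: [0.4745, -0.1326, 0.0225]
orientation: [0.001, 0.738, 0.675, -0.001]
wrist_force: [-1.6, -7.9, -2.9]
finger_gap: 0.0002
grip_force: 4.3
```

>>> {"op": "jog_arm", "data": {"moves": [{"fingers":1,"slide":[0.4,0,0],"angular":[0,0,0]},{"fingers":1,"slide":[0.8,0,0],"angular":[0,0,0]}]}}

```text
clock: 8.12
tcp_pos: [0.4745, -0.1326, 0.0226]
orientation: [0.002, 0.738, 0.675, -0.002]
wrist_force: [-1.9, -10.8, -3.4]
finger_gap: -0.0001
grip_force: 5.5
```

>>> {"op": "jog_arm", "data": {"moves": [{"fingers":1,"slide":[0.4,0,0],"angular":[0,0,0]},{"fingers":1,"slide":[0.7,0,0],"angular":[0,0,0]}]}}

```text
clock: 8.28
tcp_pos: [0.4745, -0.1325, 0.0226]
orientation: [0.002, 0.738, 0.675, -0.002]
wrist_force: [-2.1, -12.7, -2.3]
finger_gap: -0.0001
grip_force: 6.5
```

>>> {"op": "jog_arm", "data": {"moves": [{"fingers":1,"slide":[0.4,0,0],"angular":[0,0,0]},{"fingers":1,"slide":[0.7,0,0],"angular":[0,0,0]},{"fingers":1,"slide":[0.7,0,0],"angular":[0,0,0]}]}}

```text
clock: 8.53
tcp_pos: [0.4745, -0.1325, 0.0227]
orientation: [0.002, 0.738, 0.675, -0.003]
wrist_force: [-4.1, -13.8, -3.1]
finger_gap: -0.0003
grip_force: 7.2
```

>>> {"op": "jog_arm", "data": {"moves": [{"fingers":1,"slide":[0.2,0,0],"angular":[0,0,0]},{"fingers":1,"slide":[0.2,0,0],"angular":[0,0,0]},{"fingers":1,"slide":[0.2,0,0],"angular":[0,0,0]},{"fingers":1,"slide":[0.2,0,0],"angular":[0,0,0]},{"fingers":1,"slide":[0.2,0,0],"angular":[0,0,0]},{"fingers":1,"slide":[0.2,0,0],"angular":[0,0,0]},{"fingers":1,"slide":[0.2,0,0],"angular":[0,0,0]},{"fingers":1,"slide":[0.2,0,0],"angular":[0,0,0]}]}}

```text
clock: 9.2
tcp_pos: [0.4745, -0.1325, 0.0226]
orientation: [0.003, 0.738, 0.675, -0.003]
wrist_force: [-3.8, -14.1, -3.9]
finger_gap: -0.0002
grip_force: 7.5
```

>>> {"op": "jog_arm", "data": {"moves": [{"fingers":1,"slide":[-3,0,0],"angular":[0,0,0]},{"fingers":1,"slide":[-15,0,0],"angular":[0,0,0]},{"fingers":1,"slide":[-35,0,0],"angular":[0,0,0]},{"fingers":1,"slide":[-50,0,-20],"angular":[0,0,0]},{"fingers":1,"slide":[-50,0,-60],"angular":[0,0,0]},{"fingers":1,"slide":[-50,0,-100],"angular":[0,0,0]},{"fingers":1,"slide":[-50,0,-140],"angular":[0,0,0]},{"fingers":1,"slide":[-50,0,-180],"angular":[0,0,0]},{"fingers":1,"slide":[-50,0,-220],"angular":[0,0,0]},{"fingers":1,"slide":[-50,0,-260],"angular":[0,0,0]}]}}

```text
clock: 10.03
tcp_pos: [0.4697, -0.1782, 0.2846]
orientation: [-0.0, 0.737, 0.676, 0.001]
wrist_force: [0.9, -0.2, -0.3]
finger_gap: 0.0001
grip_force: 0.0
```

```bash
python3 go.py .510 .280 .36 85.05; python3 - <<'E'
from h import *
p=read_camera("scene")
im=cv2.cvtColor(p["color"],cv2.COLOR_RGB2BGR)[140:290,270:440]
cv2.imwrite("pics/s4.png",cv2.resize(im,None,fx=4,fy=4,interpolation=cv2.INTER_CUBIC))
E
```

```text
slide [ 4.601e+02  4.000e-01 -7.490e+01] angular [ 0.03 -0.06 -0.03] 10.0333 [ 0.4697 -0.1782  0.2846] [ 0.88 -0.17 -0.31] 9.107892943942775e-05
```

View pics/s4.png

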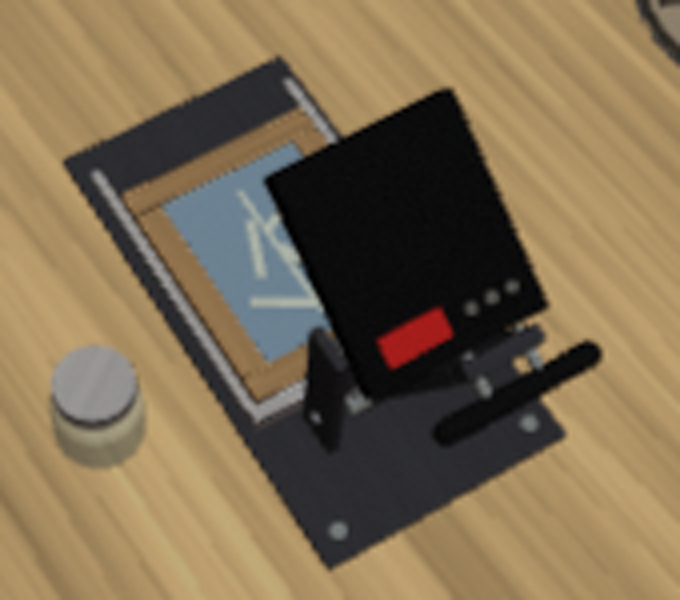

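The frame's front edge is flush with the stop, around (250,405) in the crop. Next I go over the lamp to the space behind the bar.

>>> {"op": "jog_arm", "data": {"moves": [{"fingers":1,"slide":[0,0,-40],"angular":[0,0,0]},{"fingers":1,"slide":[15,0,-75],"angular":[0,0,0]},{"fingers":1,"slide":[56,0,-75],"angular":[0,0,0]},{"fingers":1,"slide":[97,0,-75],"angular":[0,0,0]},{"fingers":1,"slide":[138,0,-75],"angular":[0,0,0]},{"fingers":1,"slide":[179,0,-75],"angular":[0,0,0]},{"fingers":1,"slide":[220,0,-75],"angular":[0,0,0]},{"fingers":1,"slide":[261,0,-75],"angular":[0,0,0]},{"fingers":1,"slide":[302,0,-75],"angular":[0,0,0]},{"fingers":1,"slide":[343,0,-75],"angular":[0,0,0]}]}}

```text
clock: 10.92
tcp_pos: [0.4997, 0.1652, 0.3574]
orientation: [-0.0, 0.737, 0.676, 0.0]
wrist_force: [1.0, -1.4, -0.4]
finger_gap: 0.0002
grip_force: 0.0
```

>>> {"op": "jog_arm", "data": {"moves": [{"fingers":1,"slide":[41,0,0],"angular":[0,0,0]},{"fingers":1,"slide":[82,0,0],"angular":[0,0,0]},{"fingers":1,"slide":[118,0,0],"angular":[0,0,0]},{"fingers":1,"slide":[118,0,0],"angular":[0,0,0]}]}}

```text
clock: 11.25
tcp_pos: [0.51, 0.2865, 0.3558]
orientation: [-0.002, 0.735, 0.678, 0.0]
wrist_force: [-1.7, -0.3, 0.0]
finger_gap: 0.0001
grip_force: 0.0
```

```bash
python3 go.py .510 .280 .221 85.05; python3 - <<'E'
from h import *
p=read_camera("scene")
im=cv2.cvtColor(p["color"],cv2.COLOR_RGB2BGR)[140:290,320:490]
cv2.imwrite("pics/s5.png",cv2.resize(im,None,fx=4,fy=4,interpolation=cv2.INTER_CUBIC))
E
```

```text
slide [ -6.8   0.9 134.8] angular [-0.13 -0.14  0.32] 11.25 [0.51   0.2865 0.3558] [-1.69 -0.28  0.01] 8.819621586452761e-05
```

View pics/s5.png

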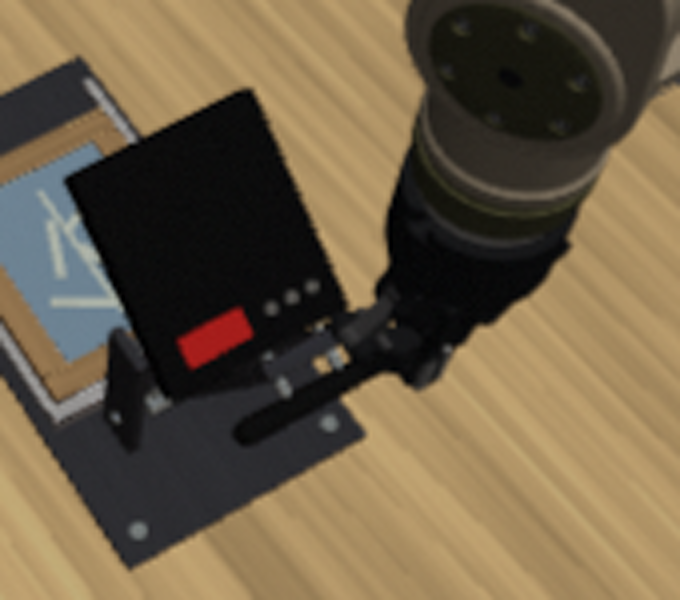

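The gripper is above and behind the bar, well clear of the post. I descend behind it.

>>> {"op": "jog_arm", "data": {"moves": [{"fingers":1,"slide":[0,0,30],"angular":[0,0,0]},{"fingers":1,"slide":[0,0,65],"angular":[0,0,0]},{"fingers":1,"slide":[0,0,95],"angular":[0,0,0]},{"fingers":1,"slide":[0,0,120],"angular":[0,0,0]},{"fingers":1,"slide":[0,0,135],"angular":[0,0,0]},{"fingers":1,"slide":[0,0,140],"angular":[0,0,0]},{"fingers":1,"slide":[0,0,140],"angular":[0,0,0]}]}}

```text
clock: 11.88
tcp_pos: [0.5096, 0.2794, 0.2161]
orientation: [-0.001, 0.738, 0.675, -0.001]
wrist_force: [0.5, 0.5, 0.7]
finger_gap: -0.0
grip_force: 0.0
```

```bash
python3 go.py .507 .244 .219 85.05
```

```text
slide [-35.5   0.5  -2.9] angular [-0.17  0.07 -0.11] 11.8833 [0.5096 0.2794 0.2161] [0.54 0.52 0.72] -3.64925254779845e-05
```

>>> {"op": "jog_arm", "data": {"moves": [{"fingers":1,"slide":[-4,0,0],"angular":[0,0,0]},{"fingers":1,"slide":[-8,0,0],"angular":[0,0,0]},{"fingers":1,"slide":[-11,0,0],"angular":[0,0,0]},{"fingers":1,"slide":[-13,0,0],"angular":[0,0,0]},{"fingers":1,"slide":[-15,0,0],"angular":[0,0,0]},{"fingers":1,"slide":[-17,0,0],"angular":[0,0,0]},{"fingers":1,"slide":[-19,0,0],"angular":[0,0,0]},{"fingers":1,"slide":[-21,0,0],"angular":[0,0,0]}]}}

```text
clock: 12.55
tcp_pos: [0.5086, 0.2596, 0.2175]
orientation: [0.0, 0.737, 0.676, 0.0]
wrist_force: [0.1, -0.3, -0.4]
finger_gap: -0.0002
grip_force: 0.0
```

>>> {"op": "jog_arm", "data": {"moves": [{"fingers":1,"slide":[-1.5,0,0],"angular":[0,0,0]},{"fingers":1,"slide":[-3,0,0],"angular":[0,0,0]},{"fingers":1,"slide":[-4.5,0,0],"angular":[0,0,0]},{"fingers":1,"slide":[-6,0,0],"angular":[0,0,0]}]}}

```text
clock: 12.88
tcp_pos: [0.508, 0.2537, 0.2173]
orientation: [0.0, 0.737, 0.676, -0.0]
wrist_force: [0.5, -0.2, 0.1]
finger_gap: -0.0002
grip_force: 0.0
```

>>> {"op": "jog_arm", "data": {"moves": [{"fingers":1,"slide":[-1.5,0,0],"angular":[0,0,0]},{"fingers":1,"slide":[-3,0,0],"angular":[0,0,0]},{"fingers":1,"slide":[-4.5,0,0],"angular":[0,0,0]},{"fingers":1,"slide":[-6,0,0],"angular":[0,0,0]}]}}

```text
clock: 13.22
tcp_pos: [0.5077, 0.2489, 0.2175]
orientation: [-0.001, 0.737, 0.676, 0.001]
wrist_force: [0.0, 7.8, 0.2]
finger_gap: 0.0001
grip_force: 3.7
```

>>> {"op": "jog_arm", "data": {"moves": [{"fingers":1,"slide":[-1,0,-0.5],"angular":[0,0,0]},{"fingers":1,"slide":[-3,0,-1.5],"angular":[0,0,0]},{"fingers":1,"slide":[-5,0,-2.5],"angular":[0,0,0]},{"fingers":1,"slide":[-7,0,-4],"angular":[0,0,0]},{"fingers":1,"slide":[-9,0,-5],"angular":[0,0,0]}]}}

```text
clock: 13.63
tcp_pos: [0.507, 0.2405, 0.2229]
orientation: [-0.001, 0.737, 0.676, 0.002]
wrist_force: [-0.1, 7.1, 1.6]
finger_gap: 0.0002
grip_force: 3.5
```

>>> {"op": "jog_arm", "data": {"moves": [{"fingers":1,"slide":[-3,0,-1.5],"angular":[0,0,0]},{"fingers":1,"slide":[-6,0,-3],"angular":[0,0,0]},{"fingers":1,"slide":[-9,0,-4.5],"angular":[0,0,0]},{"fingers":1,"slide":[-12,0,-6],"angular":[0,0,0]},{"fingers":1,"slide":[-15,0,-7.5],"angular":[0,0,0]},{"fingers":1,"slide":[-18,0,-9],"angular":[0,0,0]},{"fingers":1,"slide":[-21,0,-10.5],"angular":[0,0,0]},{"fingers":1,"slide":[-24,0,-12],"angular":[0,0,0]},{"fingers":1,"slide":[-27,0,-13],"angular":[0,0,0]},{"fingers":1,"slide":[-30,0,-14],"angular":[0,0,0]}]}}

```text
clock: 14.47
tcp_pos: [0.5048, 0.2104, 0.2377]
orientation: [-0.0, 0.737, 0.676, 0.002]
wrist_force: [0.2, 5.2, 3.7]
finger_gap: 0.0001
grip_force: 2.6
```

>>> {"op": "jog_arm", "data": {"moves": [{"fingers":1,"slide":[-3,0,-1],"angular":[0,0,0]},{"fingers":1,"slide":[-6,0,-2],"angular":[0,0,0]},{"fingers":1,"slide":[-9,0,-3],"angular":[0,0,0]},{"fingers":1,"slide":[-12,0,-4],"angular":[0,0,0]},{"fingers":1,"slide":[-15,0,-5],"angular":[0,0,0]},{"fingers":1,"slide":[-18,0,-6],"angular":[0,0,0]},{"fingers":1,"slide":[-20,0,-6.5],"angular":[0,0,0]}]}}

```text
clock: 15.05
tcp_pos: [0.5023, 0.1883, 0.2428]
orientation: [0.0, 0.737, 0.675, -0.0]
wrist_force: [0.1, 2.3, 0.7]
finger_gap: -0.0
grip_force: 1.0
```

Force is falling as expected; over-centre is about 15 mm ahead.

>>> {"op": "jog_arm", "data": {"moves": [{"fingers":1,"slide":[-3,0,-0.5],"angular":[0,0,0]},{"fingers":1,"slide":[-6,0,-1],"angular":[0,0,0]},{"fingers":1,"slide":[-9,0,-2],"angular":[0,0,0]},{"fingers":1,"slide":[-12,0,-2.5],"angular":[0,0,0]},{"fingers":1,"slide":[-15,0,-3],"angular":[0,0,0]},{"fingers":1,"slide":[-18,0,-3.5],"angular":[0,0,0]},{"fingers":1,"slide":[-21,0,-4],"angular":[0,0,0]},{"fingers":1,"slide":[-24,0,-4.5],"angular":[0,0,0]}]}}

```text
clock: 15.72
tcp_pos: [0.5001, 0.1646, 0.2473]
orientation: [0.0, 0.737, 0.676, -0.0]
wrist_force: [-0.1, -0.5, -0.4]
finger_gap: -0.0003
grip_force: 0.0
```

```bash
python3 - <<'E'
from h import *
p=read_camera("scene")
im=cv2.cvtColor(p["color"],cv2.COLOR_RGB2BGR)[120:270,290:460]
cv2.imwrite("pics/s6.png",cv2.resize(im,None,fx=4,fy=4,interpolation=cv2.INTER_CUBIC))
print(get_state()["wrist_force"],get_state()["tcp_pos"])
E
```

```text
[-0.45311     0.49814996  0.02242038] [0.50011538 0.16423723 0.24743549]
```

View pics/s6.png

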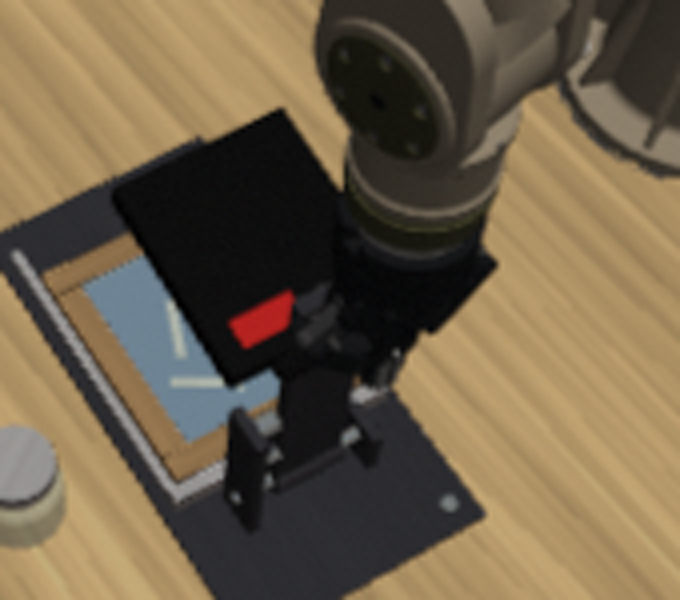

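The lamp has snapped forward, away from the fingers. I follow slowly to the bar.

>>> {"op": "jog_arm", "data": {"moves": [{"fingers":1,"slide":[-4,0,0],"angular":[0,0,0]},{"fingers":1,"slide":[-8,0,0],"angular":[0,0,0]},{"fingers":1,"slide":[-12,0,0],"angular":[0,0,0]},{"fingers":1,"slide":[-16,0,0],"angular":[0,0,0]},{"fingers":1,"slide":[-20,0,0],"angular":[0,0,0]},{"fingers":1,"slide":[-23,0,0],"angular":[0,0,0]},{"fingers":1,"slide":[-26,0,0],"angular":[0,0,0]},{"fingers":1,"slide":[-28,0,0],"angular":[0,0,0]},{"fingers":1,"slide":[-29,0,0],"angular":[0,0,0]},{"fingers":1,"slide":[-30,0,0],"angular":[0,0,0]}]}}

```text
clock: 16.6
tcp_pos: [0.4977, 0.1351, 0.2474]
orientation: [0.0, 0.737, 0.676, 0.0]
wrist_force: [-0.8, -0.9, -0.1]
finger_gap: -0.0
grip_force: 0.0
```

>>> {"op": "jog_arm", "data": {"moves": [{"fingers":1,"slide":[-1,0,0],"angular":[0,0,0]},{"fingers":1,"slide":[-2,0,0],"angular":[0,0,0]},{"fingers":1,"slide":[-3,0,0],"angular":[0,0,0]}]}}

```text
clock: 16.85
tcp_pos: [0.4974, 0.1322, 0.2474]
orientation: [0.0, 0.737, 0.676, -0.0]
wrist_force: [0.8, 0.5, -0.7]
finger_gap: 0.0002
grip_force: 0.0
```

>>> {"op": "jog_arm", "data": {"moves": [{"fingers":1,"slide":[-1,0,0],"angular":[0,0,0]},{"fingers":1,"slide":[-2,0,0],"angular":[0,0,0]}]}}

```text
clock: 17.02
tcp_pos: [0.4972, 0.1302, 0.2474]
orientation: [0.0, 0.737, 0.676, -0.0]
wrist_force: [-0.0, 0.2, 1.0]
finger_gap: 0.0001
grip_force: 0.0
```

>>> {"op": "jog_arm", "data": {"moves": [{"fingers":1,"slide":[-0.7,0,0],"angular":[0,0,0]},{"fingers":1,"slide":[-1.4,0,0],"angular":[0,0,0]}]}}

```text
clock: 17.18
tcp_pos: [0.4971, 0.1288, 0.2474]
orientation: [0.0, 0.737, 0.676, -0.0]
wrist_force: [0.4, -0.4, -0.4]
finger_gap: -0.0002
grip_force: 0.0
```

>>> {"op": "jog_arm", "data": {"moves": [{"fingers":1,"slide":[-0.7,0,0],"angular":[0,0,0]},{"fingers":1,"slide":[-1.4,0,0],"angular":[0,0,0]},{"fingers":1,"slide":[-2,0,0],"angular":[0,0,0]}]}}

```text
clock: 17.43
tcp_pos: [0.497, 0.1268, 0.2474]
orientation: [0.0, 0.737, 0.676, -0.0]
wrist_force: [0.1, 0.3, -0.8]
finger_gap: 0.0003
grip_force: 0.0
```

>>> {"op": "jog_arm", "data": {"moves": [{"fingers":1,"slide":[-0.7,0,0],"angular":[0,0,0]},{"fingers":1,"slide":[-1.4,0,0],"angular":[0,0,0]}]}}

```text
clock: 17.6
tcp_pos: [0.4968, 0.1254, 0.2474]
orientation: [0.0, 0.737, 0.676, -0.0]
wrist_force: [-0.4, -0.5, -0.2]
finger_gap: 0.0002
grip_force: 0.0
```

>>> {"op": "jog_arm", "data": {"moves": [{"fingers":1,"slide":[-0.7,0,0],"angular":[0,0,0]},{"fingers":1,"slide":[-1.4,0,0],"angular":[0,0,0]}]}}

```text
clock: 17.77
tcp_pos: [0.4967, 0.124, 0.2474]
orientation: [0.0, 0.737, 0.676, -0.0]
wrist_force: [-0.9, -0.2, -0.1]
finger_gap: -0.0002
grip_force: 0.0
```

>>> {"op": "jog_arm", "data": {"moves": [{"fingers":1,"slide":[-0.7,0,0],"angular":[0,0,0]},{"fingers":1,"slide":[-1.4,0,0],"angular":[0,0,0]}]}}

```text
clock: 17.93
tcp_pos: [0.4966, 0.1232, 0.2474]
orientation: [-0.001, 0.737, 0.676, 0.001]
wrist_force: [0.8, 6.1, -0.3]
finger_gap: 0.0001
grip_force: 2.4
```

>>> {"op": "jog_arm", "data": {"moves": [{"fingers":1,"slide":[-0.3,0,0],"angular":[0,0,0]},{"fingers":1,"slide":[-0.5,0,0],"angular":[0,0,0]}]}}

```text
clock: 18.1
tcp_pos: [0.4966, 0.1232, 0.2474]
orientation: [-0.001, 0.737, 0.676, 0.001]
wrist_force: [1.2, 6.0, -0.9]
finger_gap: -0.0002
grip_force: 3.1
```

>>> {"op": "jog_arm", "data": {"moves": [{"fingers":1,"slide":[-0.5,0,0],"angular":[0,0,0]},{"fingers":1,"slide":[-1,0,0],"angular":[0,0,0]},{"fingers":1,"slide":[-1,0,0],"angular":[0,0,0]}]}}

```text
clock: 18.35
tcp_pos: [0.4966, 0.1231, 0.2475]
orientation: [-0.001, 0.737, 0.676, 0.002]
wrist_force: [0.6, 8.9, -0.2]
finger_gap: -0.0002
grip_force: 4.5
```

>>> {"op": "jog_arm", "data": {"moves": [{"fingers":1,"slide":[-0.5,0,0],"angular":[0,0,0]},{"fingers":1,"slide":[-1,0,0],"angular":[0,0,0]},{"fingers":1,"slide":[-1.4,0,0],"angular":[0,0,0]},{"fingers":1,"slide":[-1.4,0,0],"angular":[0,0,0]}]}}

```text
clock: 18.68
tcp_pos: [0.4966, 0.123, 0.2475]
orientation: [-0.002, 0.736, 0.676, 0.003]
wrist_force: [1.1, 13.2, -1.7]
finger_gap: -0.0003
grip_force: 6.9
```

>>> {"op": "jog_arm", "data": {"moves": [{"fingers":1,"slide":[-0.4,0,0],"angular":[0,0,0]},{"fingers":1,"slide":[-0.4,0,0],"angular":[0,0,0]},{"fingers":1,"slide":[-0.4,0,0],"angular":[0,0,0]},{"fingers":1,"slide":[-0.4,0,0],"angular":[0,0,0]},{"fingers":1,"slide":[-0.4,0,0],"angular":[0,0,0]},{"fingers":1,"slide":[-0.4,0,0],"angular":[0,0,0]},{"fingers":1,"slide":[-0.4,0,0],"angular":[0,0,0]},{"fingers":1,"slide":[-0.4,0,0],"angular":[0,0,0]}]}}

```text
clock: 19.35
tcp_pos: [0.4966, 0.123, 0.2475]
orientation: [-0.003, 0.736, 0.677, 0.003]
wrist_force: [1.3, 14.8, -1.2]
finger_gap: 0.0
grip_force: 7.5
```

Held at about 15 N. I retreat backward, then up.

>>> {"op": "jog_arm", "data": {"moves": [{"fingers":1,"slide":[3,0,0],"angular":[0,0,0]},{"fingers":1,"slide":[10,0,0],"angular":[0,0,0]},{"fingers":1,"slide":[30,0,0],"angular":[0,0,0]},{"fingers":1,"slide":[60,0,0],"angular":[0,0,0]},{"fingers":1,"slide":[90,0,0],"angular":[0,0,0]},{"fingers":1,"slide":[110,0,-20],"angular":[0,0,0]},{"fingers":1,"slide":[115,0,-50],"angular":[0,0,0]},{"fingers":1,"slide":[115,0,-80],"angular":[0,0,0]},{"fingers":1,"slide":[115,0,-90],"angular":[0,0,0]},{"fingers":1,"slide":[115,0,-90],"angular":[0,0,0]}]}}

```text
clock: 20.18
tcp_pos: [0.5076, 0.2345, 0.3406]
orientation: [0.002, 0.737, 0.676, 0.002]
wrist_force: [0.3, 0.8, -0.2]
finger_gap: 0.0001
grip_force: 0.0
```

```bash
python3 - <<'E'
from h import *
p=read_camera("scene")
im=cv2.cvtColor(p["color"],cv2.COLOR_RGB2BGR)[110:400,250:480]
cv2.imwrite("pics/s7.png",cv2.resize(im,None,fx=2,fy=2,interpolation=cv2.INTER_CUBIC))
for n in("post_top","bar_mount"):
    for r in tip_of(n,p)[:1]: print(n,r["p"],onz(p,r["point"],.253))
print(get_state()["tcp_pos"],get_state()["wrist_force"])
E
```

```text
post_top 0.73 [0.49872259 0.08718833 0.253     ]
[0.50608308 0.23365641 0.33615816] [ 0.05428211 -0.14659305  0.00027505]
```

View pics/s7.png

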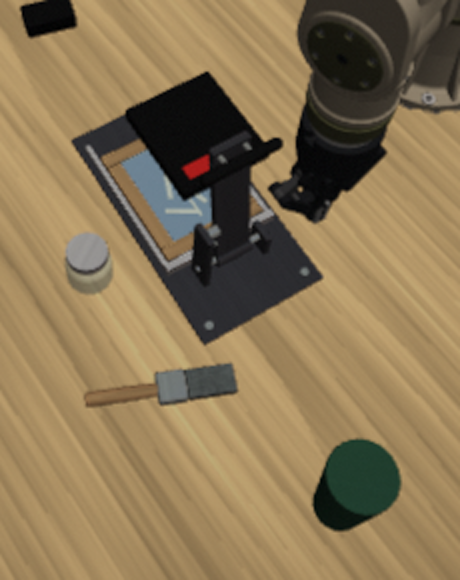

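The lamp stands at the forward stop (bar around (230,150)) and the frame is still home at (170,255). The bystanders are untouched and the gripper is clear.

```bash
python3 -c "
from workcell import *
print(hand_in())"
```

```text
the job is handed in; nothing more can be done
None
```

The frame is home against the end stop (pressed at about 14.5 N for about 0.6 s), the lamp is snapped to its forward stop (pressed at about 15 N for about 0.6 s), and the job is handed in with the arm clear.

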